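# Open the crock and hold it in the ratchet clamp

## Task

The crock is about to be filled: lift its loose lid off by the wooden knob and set it down flat and gently on the free part of the chopping board, and let it go. Then pump the clamp's pair of squeeze handles, squeezing and letting them spring open again, until the jaw's pad has pushed the crock against the wooden stop block and the pad is pressed back roughly a third to a half of its travel (10 to 25 mm) against its spring; do not pump beyond that or you crush the crock. Finish holding: the program ends with the gripper still squeezing both handles together; leave the other jars and tubs where they are.

Things in the scene. Friction and masses are not known exactly. Their poses are not given: they have to be found in the camera images.
- clamp: bench ratchet clamp fixed to the worktop. Origin: centre of its foot on the worktop; its axes: the jaw pushes along the clamp's own -y, the squeeze handles stick out at its +y end, z up. Wooden base plate 100 wide (x), y -185 to +155, top face 14 mm above the worktop, on which the crock stands. Dark housing at y 77 to 147, up to 93 mm high. A toothed bar 14 mm wide, below 56 mm height, lies on the centre line under and between the handles.
- grip (a point): the place to squeeze, midway between the two black upright-sided handles, 75 mm out from their pins, 76 mm above the worktop; axes as the clamp's. The handles lie along y, one at -x and one at +x, each 12 thick (x), 24 high (heights 64 to 88 mm), ending 33 mm farther out in +y than this point. Over both handles here: 62 mm when open, about 37 mm when fully squeezed; both swing in equally, so this point stays the middle. Free space outside and above them.
- handle_l (a joint): swing of the -x handle, rad: 0 open (a spring of about 2 to 4 N at the grip returns it when let go), 0.17 fully squeezed against its end stop. The +x handle (handle_r) is geared to it and moves equally. Closing pushes the jaw about 14 mm; a full squeeze needs under 20 N on each handle.
- handle_r: the +x handle, mirror image; origin on its hinge pin.
- jaw (a joint): how far the toothed jaw bar has moved towards the crock, m; starts between 0 and 0.018. A ratchet (6 mm teeth): each full squeeze moves it forward 12 mm net (up to 14 mm while squeezed), it slips back 2 mm at most when the handles open, and it cannot be pulled back. A half squeeze moves it about 6 mm or less.
- pad (a joint): how far the sprung jaw pad is pressed back towards the jaw bar, m: 0 free, 0.042 at its end; 0.7 N per mm. It stays 0 until the pad touches the crock. Below about 5 mm the crock may still be sliding on the base. Wanted at the end: 0.008 to 0.028; over 0.034 the crock counts as crushed.
- pad_face (a point): centre of the face of the pad (a dark plate 56 wide, 48 high, rubber-faced, on a steel stem) towards the crock, 47 mm above the worktop.
- stop_block: fixed wooden stop block at the clamp's -y end, 74 wide, rising 66 mm from the base plate; origin on the base plate.
- stop_face (a point): centre of the stop block's rubber face, which looks along the clamp's +y at the crock.
- crock_mid (a point): centre (half-way up) of the white round crock, 84 mm diameter, 85 mm high, wall 5 mm, about 0.55 kg, loose, standing on the clamp's base plate between pad and stop block, 3 to 10 mm from the stop block; rim 99 mm above the worktop. When its centre is 42 mm from the stop face it touches the block.
- crock: the crock; origin at the centre of its underside.
- knob (a point): centre of the round wooden knob of the lid, 25 mm diameter, 18 mm of straight side; z is the lid's axis. The ceramic lid is 90 mm across, 0.12 kg, loose on the crock, a 5 mm deep plug (66 mm diameter) in its mouth. The lid's top is 22 mm below this point and its underside (foot of the plug, on which it stands when set down) 35 mm below.
- lid: the lid; origin at the centre of its plug's foot, 35 mm under the knob's centre.
- board: wooden chopping board, 170 (x) by 240 (y), 21 mm thick, loose; origin at the centre of its underside. A spread tub stands on its -y part; its +y half is free for the lid.
- spread_tub: spread tub 72 mm diameter, 71 high, standing on the board, centre about 80 mm from the board's centre along the board's -y; bystander; origin under its centre.
- honey_jar: honey jar 60 mm diameter, 99 high, behind the clamp; bystander; origin under its centre.
- sugar_shaker: sugar shaker 44 mm diameter, 90 high, behind the clamp; bystander; origin under its centre.
- spice_jar: spice jar with a red cap, 45 mm diameter, 106 high, behind the clamp; bystander; origin under its centre.
- cup_lids: stack of black cup lids 86 mm diameter, 39 high, beside the slicer; bystander; origin under its centre.
Not all that is in view belongs to the job. Leave any orange or turquoise look-alike of the lid alone.

How it is judged (in metres and radians):
On the way, in this order (a step that is already met when the one before it is completed fails the run):
1. the lid stands flat on the chopping board and is let go (contact force between lid and board above 0.3 N and contact force between the fingers and lid below 0.1 N and angle between knob's own z axis and vertical below 0.1 rad), for 0.2 s.
2. the handles are squeezed (value of joint handle_l above 0.08 rad), for 0.1 s.
3. the handles are let open again (pumped, not just squeezed once) (value of joint handle_l below 0.04 rad), for 0.05 s.
At the end, for the whole second after the job is handed in: The lid stands flat (within 0.1 rad) on the board, not held; the fingers press both handles (over 1 N each) and keep them squeezed (over 0.05 rad); the crock stands upright, pressed by the pad (over 3 N) against the stop block (over 1.5 N), with the pad pressed back 8 to 28 mm (all of step 1 and value of joint handle_l above 0.05 rad and contact force between the fingers and handle_l above 1 N and contact force between the fingers and handle_r above 1 N and contact force between pad and crock above 3 N and contact force between stop_block and crock above 1.5 N and value of joint pad between 0.008 and 0.028 m and angle between crock's own z axis and vertical below 0.08 rad); the arm keeps its last pose, push and grip.
It fails at once if the crock is crushed (pad pressed back over 34 mm) (value of joint pad above 0.034 m).
It fails at once if the lid is dropped or thrown (linear speed of lid above 0.5 m/s and contact force between the fingers and lid below 0.05 N).
It fails at once if the crock is tipped (angle between crock's own z axis and vertical above 0.3 rad).
It fails at once if a bystander is pushed away (over 30 mm) or lifted (distance of any of spread_tub, honey_jar, sugar_shaker, spice_jar, cup_lids from where it was at the start of the episode above 0.03 m).
It also fails if it takes over 56 s, if anything falls off the work surface, if the arm or the gripper's body presses on something with over 40 N, if the wrist force passes 120 N, or if a joint passes its speed limit or range.

## Robot

A 6-joint arm with a two-finger parallel gripper is mounted at the origin on a cart in front of the work surface, level with it; the furniture and walls round the work are solid. World frame = base frame: x ahead of the robot, y to its left, z up, the work surface at z = 0. Lengths are in mm, angles in rad, forces in N, time in s.
With the tool pointing down it reaches from about 250 to 775 mm from the base axis. Payload 8.9 kg.
Tool frame: the origin (TCP) lies on the mounting face of the last link; the fingertips stand 173 mm ahead of it and the grasp point (between the pads) lies 155 mm ahead of it; z points along the fingers, x is the direction in which the jaws open and shut, and the axes are right-handed (so a half turn about z gives the same grasp; the last joint's range is limited). The gripper opens to 85 mm and grips with 20 to 120 N. Pads are 22 mm wide; open, the fingers measure 114 mm over their backs; the gripper's body (76 mm by 85 mm) begins 54 mm behind the grasp point. The pads swing forward as they close: fully open they stand 13 mm farther back than shut.
Start: joints at [1.054, 0.291, -0.153, 1.127, 0, 1.431], TCP at [193.655, 487.978, 404.705] pointing down, gripper open.
Joint ranges: [-2.52, 2.52], [-0.91, 1.74], [-1.3, 1.37], [-1.96, 2.02], [-1.52, 1.47], [-3.14, 3.14]. Speed limits (rad/s): [2.22, 2.22, 2.79, 3.14, 3.14, 3.14].

## Interface

Orientations are given as [roll, pitch, yaw] about the fixed x, y, z axes, in that order (R = Rz(yaw) Ry(pitch) Rx(roll)).
In Python, from cell import r gives the robot as it stands. The module is installed in compiled form; this text tells all that it offers.
- The arm moves only by the shell command python3 -m crank 'ROWS'. ROWS is JSON, a list of rows, each an object with "travel": the shift along the tool's x, y, z in units of 30 mm (1.0 is 30 mm), a list of three; "rotation": the turn, a rotation vector about the tool's x, y, z in units of 180 degrees (1.0 is 180 degrees), a list of three; "fingers": the gripper command: -1 is fully open, 1 is shut, values between are in proportion. In form: [{"travel": [x, y, z], "rotation": [ax, ay, az], "fingers": fingers}, ...]. A call has 1 to 12 rows; each row shifts and turns the commanded pose from where the row before left it, along the tool's axes as they then stand; what a row does not reach is not made up. A row lasts 1/12 s, in which the tool goes at most 41.7 mm and 7.16 degrees, less where a joint would pass 70% of its speed; a pose out of reach is approached as far as the arm can. A call with a number of a shift or a turn outside -1 to 1 is refused whole. A call with a gripper value outside its range is refused whole. The fingers move at their own pace and stop on an object; the grip force is fixed at half the most. Time passes only in rows, so rows that do not move let the fingers close. It gives the time, the measured TCP pose, the force and the opening at its end, in the units of the state.
- r.sense(): the state, without advancing time (a new reading comes with each control period).
- r.camera(name): name is "scene" or "top" or "wrist"; returns the picture (400x640x3 uint8, red, green, blue); there is no depth.
- r.camera_params(name): a dict with "intrinsics" (3x3 intrinsics, pixels), "dist" ([k1, k2, p1, p2, k3] as OpenCV has them; the pictures are not rectified), "R" (3x3) and "t" (3): a world point X has camera coordinates R X + t; the wrist camera has in their place "mount" (4x4, takes a point from camera to tool coordinates, whose origin is the TCP and whose axes are the tool frame's). Camera axes: x right, y down, z forward; pixel columns grow to the right and rows downward; lengths in mm; the calibration is good to about 2 mm. A picture is of the moment at which its call begins: read the wrist's pose just before it. camera_params takes no time and is no camera call.
- r.close_job(): hands the job in, once; it reports no verdict.
The state is a dict: "t": time; "q": joint angles; "joint_velocities": joint speeds; "joint_torque": joint torques, N m; "tcp_pos": TCP position; "orientation": TCP orientation; "force": force on the tool from outside, world axes, zero at the start; "wrist_torque": the same for the moment, N m; "width": finger opening in mm.
Only numpy, scipy, OpenCV 4.12 (cv2) and the standard library are available. Lean on these libraries where they do the work, as an engineer would, in place of code of your own. Each camera call takes 0.05 s, during which the arm holds its last target. There are 200 camera calls.

## Working session

There is one attempt and no reset: what is moved stays moved. The work goes in short steps, Python scripts to look and compute and a shell command to move; the robot and the scene stay as the last step left them, time stands still between calls to the robot, and variables do not carry over. Pictures are saved under pics/ and viewed, about 8 in all and at most 12, crops included, and the job is handed in when it is done.

```bash
mkdir -p pics
python3 - <<'E'
from cell import r
import cv2,numpy as np
s=r.sense();print({k:np.round(v,3).tolist() for k,v in s.items()})
for n in("scene","top"):
    cv2.imwrite(f"pics/{n}0.png",cv2.cvtColor(r.camera(n),cv2.COLOR_RGB2BGR))
for n in("scene","top","wrist"):
    print(n,{k:np.round(v,4).tolist() for k,v in r.camera_params(n).items()})
E
```

```text
{'t': 0.0, 'q': [1.054, 0.291, -0.154, 1.127, -0.0, 1.431], 'joint_velocities': [0.001, 0.001, 0.001, 0.001, 0.0, 0.001], 'joint_torque': [0.002, -53.715, 33.137, 0.016, 0.0, -0.0], 'tcp_pos': [193.548, 487.787, 404.146], 'orientation': [-3.141, 0.001, 1.193], 'force': [-0.101, -0.621, 0.262], 'wrist_torque': [-0.007, 0.015, 0.03], 'width': 85.585}
scene {'intrinsics': [[426.7703, 0.0, 323.4994], [0.0, 426.7703, 203.7871], [0.0, 0.0, 1.0]], 'dist': [-0.0519, 0.0, 0.0, 0.0, 0.0], 'R': [[0.5919, -0.8058, -0.0177], [-0.5718, -0.4043, -0.7138], [0.5681, 0.4326, -0.7001]], 't': [-363.0934, 345.7054, 860.6212]}
top {'intrinsics': [[365.6991, 0.0, 317.7595], [0.0, 365.6991, 199.776], [0.0, 0.0, 1.0]], 'dist': [-0.0087, 0.0, 0.0, 0.0, 0.0], 'R': [[-0.0284, -0.9994, 0.0209], [-0.9975, 0.027, -0.0652], [0.0646, -0.0227, -0.9976]], 't': [-40.6448, 551.2739, 1112.6927]}
wrist {'intrinsics': [[320.9349, 0.0, 315.6955], [0.0, 320.9349, 194.8459], [0.0, 0.0, 1.0]], 'dist': [-0.0095, 0.0, 0.0, 0.0, 0.0], 'mount': [[1.0, -0.0008, -0.0007, -0.3327], [0.001, 0.9613, 0.2754, -69.4366], [0.0005, -0.2754, 0.9613, 30.6775], [0.0, 0.0, 0.0, 1.0]]}
```

View pics/scene0.png

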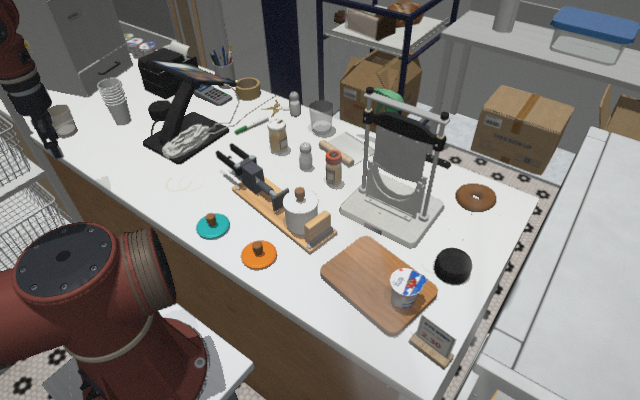

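View pics/top0.png

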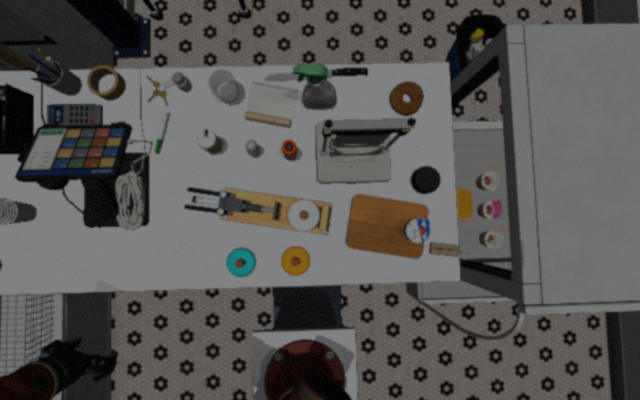

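Candidates for the lid: the white one on the crock at scene (300,195) / top (304,213); the turquoise look-alike at scene (212,222) / top (240,262); the orange one at scene (259,252) / top (295,261). I choose the white one, on the crock in the clamp. Next, one enlarged crop of both views to check that and read pixels.

Run:
```python
import cv2,numpy as np
a=cv2.imread("pics/scene0.png")[130:260,205:345];b=cv2.imread("pics/top0.png")[170:270,180:440]
a=cv2.resize(a,None,fx=4,fy=4,interpolation=cv2.INTER_CUBIC)[:,:]
cv2.imwrite("pics/a.png",a)
b=cv2.convertScaleAbs(cv2.resize(b,None,fx=3,fy=3,interpolation=cv2.INTER_CUBIC),alpha=1.3)
cv2.imwrite("pics/b.png",b)
```

```text
(no output)
```

View pics/a.png

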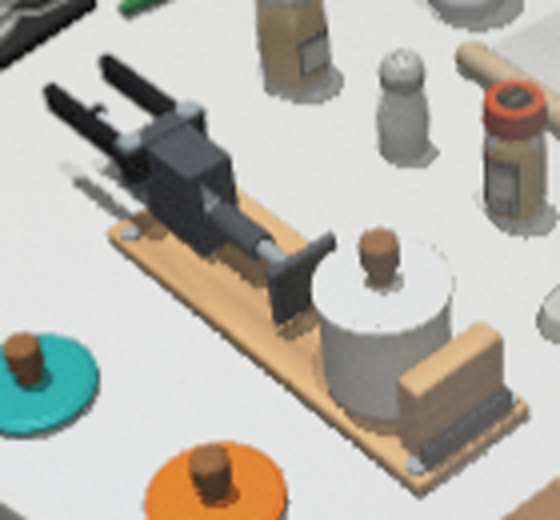

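View pics/b.png

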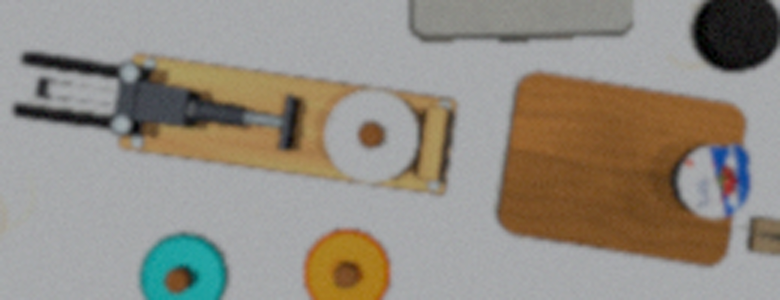

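```bash
cat > h.py <<'E'
import numpy as np,cv2
from scipy.spatial.transform import Rotation as Ro
from cell import r
def ray(n,uv,pose=None):
    p=r.camera_params(n);d=cv2.undistortPoints(np.array([[uv]],float),p["intrinsics"],p["dist"])[0,0];d=np.array([*d,1])
    if "mount" in p:
        M=np.array(p["mount"]);T=np.eye(4);T[:3,:3]=Ro.from_euler("xyz",pose[1]).as_matrix();T[:3,3]=pose[0];T=T@M
        return T[:3,3],T[:3,:3]@d
    R=np.array(p["R"]);return -R.T@np.array(p["t"]),R.T@d
def plane(n,uv,z,pose=None):
    o,d=ray(n,uv,pose);return o+d*(z-o[2])/d[2]
def tri(*rays):
    A=0;b=0
    for o,d in rays:
        d=d/np.linalg.norm(d);P=np.eye(3)-np.outer(d,d);A=A+P;b=b+P@o
    X=np.linalg.solve(A,b);return X,[np.linalg.norm(np.cross(X-o,d/np.linalg.norm(d))) for o,d in rays]
E
python3 - <<'E'
from h import *
np.set_printoptions(precision=1,suppress=True)
A=lambda u,v:((u+.5)/4-.5+205,(v+.5)/4-.5+130)
B=lambda u,v:((u+.5)/3-.5+180,(v+.5)/3-.5+170)
print("knob",tri(ray("scene",A(380,257)),ray("top",B(372,134))), plane("top",B(372,134),143),plane("scene",A(380,257),134))
for a,b in(((50,92),(18,109)),((105,62),(24,59))): print("handle end",tri(ray("scene",A(*a)),ray("top",B(*b))),plane("top",B(*b),88))
for b in((121,124),(128,73)):print("pin",plane("top",B(*b),90))
for b in((135,55),(122,150),(455,100),(444,193)):print("base",plane("top",B(*b),14))
for b in((517,70),(748,103),(498,230),(715,266)):print("board",plane("top",B(*b),21))
print("tub",plane("top",B(712,180),92))
print("shaker etc",[plane("scene",A(*x),z) for x,z in(((403,70),90),((515,105),100))])
E
```

```text
knob (array([502.7, -12.2, 122.9]), [np.float64(1.0996974515244422), np.float64(1.0996974515244793)]) [502.9 -13.3 143. ] [493.1 -19.2 134. ]
handle end (array([537.6, 330.9,  77.8]), [np.float64(1.0807068007300011), np.float64(1.080706800730163)]) [537.8 326.6  88. ]
handle end (array([586.7, 324.1,  78. ]), [np.float64(0.24981519267394442), np.float64(0.2498151926739711)]) [585.8 320.6  88. ]
pin [520.6 227.8  90. ]
pin [569.5 220.6  90. ]
base [594.6 231.2  14. ]
base [497.  245.6  14. ]
base [539.  -97.9  14. ]
base [443.5 -83.6  14. ]
board [ 567.9 -162.5   21. ]
board [ 527.3 -401.    21. ]
board [ 404.5 -137.4   21. ]
board [ 361.1 -358.9   21. ]
tub [ 450.7 -339.    92. ]
shaker etc [array([694.5, 123.3,  90. ]), array([697.3,  25. , 100. ])]
```

Both crops confirm that the white lid with the wooden knob sits on the crock in the clamp. Estimates: knob at (503,-13,~129), grip at (557,295,76) with clamp yaw ≈ -0.164, board centre at (465,-265). Next I turn the tool to the clamp's yaw and move over the knob to refine.

```bash
python3 -m crank '[{"travel":[0,0,0],"rotation":[0,0,0.0393],"fingers":-1},{"travel":[0,0,0],"rotation":[0,0,0.0393],"fingers":-1},{"travel":[0,0,0],"rotation":[0,0,0.0393],"fingers":-1},{"travel":[0,0,0],"rotation":[0,0,0.0393],"fingers":-1},{"travel":[0,0,0],"rotation":[0,0,0.0393],"fingers":-1},{"travel":[0,0,0],"rotation":[0,0,0.0393],"fingers":-1},{"travel":[0,0,0],"rotation":[0,0,0.0393],"fingers":-1},{"travel":[0,0,0],"rotation":[0,0,0.0393],"fingers":-1},{"travel":[0,0,0],"rotation":[0,0,0.0393],"fingers":-1},{"travel":[0,0,0],"rotation":[0,0,0.0393],"fingers":-1},{"travel":[0,0,0],"rotation":[0,0,0.0393],"fingers":-1}]'
python3 -m crank '[{"travel":[0.717,0.821,0],"rotation":[0,0,0],"fingers":-1},{"travel":[0.717,0.821,0],"rotation":[0,0,0],"fingers":-1},{"travel":[0.717,0.821,0],"rotation":[0,0,0],"fingers":-1},{"travel":[0.717,0.821,0],"rotation":[0,0,0],"fingers":-1},{"travel":[0.717,0.821,0],"rotation":[0,0,0],"fingers":-1},{"travel":[0.717,0.821,0],"rotation":[0,0,0],"fingers":-1},{"travel":[0.717,0.821,0],"rotation":[0,0,0],"fingers":-1},{"travel":[0.717,0.821,0],"rotation":[0,0,0],"fingers":-1},{"travel":[0.717,0.821,0],"rotation":[0,0,0],"fingers":-1}]'
```

```text
t: 1.02
tcp_pos: [193.6, 487.9, 404.4]
orientation: [3.141, 0.0, -0.171]
force: [0.6, 0.2, 0.6]
width: 85.3
t: 1.77
tcp_pos: [348.5, 236.0, 404.6]
orientation: [3.141, 0.0, -0.165]
force: [0.5, 0.8, -0.6]
width: 85.2
```

```bash
python3 -m crank '[{"travel":[0.717,0.821,0],"rotation":[0,0,0],"fingers":-1},{"travel":[0.717,0.821,0],"rotation":[0,0,0],"fingers":-1},{"travel":[0.717,0.821,0],"rotation":[0,0,0],"fingers":-1},{"travel":[0.717,0.821,0],"rotation":[0,0,0],"fingers":-1},{"travel":[0.717,0.821,0],"rotation":[0,0,0],"fingers":-1},{"travel":[0.717,0.821,0],"rotation":[0,0,0],"fingers":-1},{"travel":[0.717,0.821,0],"rotation":[0,0,0],"fingers":-1},{"travel":[0.717,0.821,0],"rotation":[0,0,0],"fingers":-1},{"travel":[0.717,0.821,0],"rotation":[0,0,0],"fingers":-1},{"travel":[0,0,0],"rotation":[0,0,0],"fingers":-1},{"travel":[0,0,0],"rotation":[0,0,0],"fingers":-1}]'
python3 - <<'E'
from h import *
s=r.sense();print(s["tcp_pos"],s["orientation"])
cv2.imwrite("pics/w1.png",cv2.cvtColor(r.camera("wrist"),cv2.COLOR_RGB2BGR))
E
```

```text
t: 2.68
tcp_pos: [503.1, -14.3, 404.1]
orientation: [-3.142, 0.001, -0.168]
force: [-0.1, 0.3, 0.0]
width: 85.4
[503.12325276 -14.31386315 404.06077188] [-3.14157726e+00  1.12331359e-03 -1.67769652e-01]
```

View pics/w1.png

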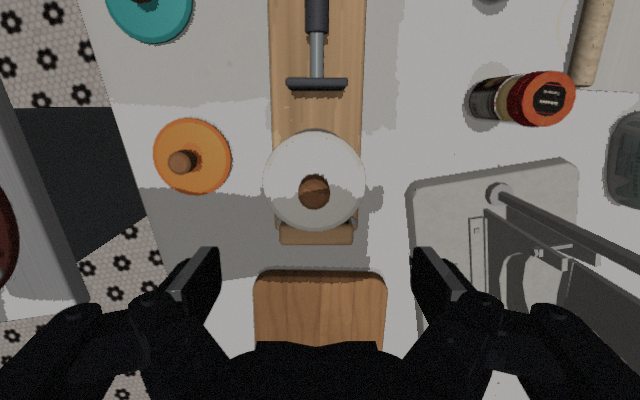

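Run:
```python
from h import *
np.set_printoptions(precision=1,suppress=True)
P=([503.12,-14.31,404.06],[-3.14158,.0011,-.1678])
B=lambda u,v:((u+.5)/3-.5+180,(v+.5)/3-.5+170)
print("knob",plane("wrist",(314.5,193),134,P),tri(ray("wrist",(314.5,193),P),ray("top",B(372,134)),ray("scene",(299.6,193.5))))
print("lid",plane("wrist",(314.5,181),104,P))
for u in((269,5),(366,5)):print("base",plane("wrist",u,14,P))
print("pad",plane("wrist",(317,90),60,P),"stop", plane("wrist",(316,226),80,P))
for u in((254,276),(387,276)):print("board",plane("wrist",u,21,P))
```

```text
knob [502.5 -11.9 134. ] (array([502.2, -13.1, 125.8]), [np.float64(1.0292773791343566), np.float64(1.2198372585135704), np.float64(1.504435985170327)])
lid [502.8  -9.6 104. ]
base [484.5 155.   14. ]
base [580.1 138.7  14. ]
pad [517.8  65.3  60. ] stop [495.5 -60.1  80. ]
board [ 405.3 -135.2   21. ]
board [ 566.9 -162.7   21. ]
```

Wrist view: knob at (314,193), lid disc centre at (314,181), pad plate at (317,90), stop block at (316,232), board edge at row 275. The three views agree on the knob to ~1.5 mm: (502.4,-12.5), z ≈ 126 against an expected 129. Next I descend and grip.

```bash
python3 -m crank '[{"travel":[-0.02,-0.07,0.5],"rotation":[0,0,0],"fingers":-1},{"travel":[0,0,0.6],"rotation":[0,0,0],"fingers":-1},{"travel":[0,0,0.6],"rotation":[0,0,0],"fingers":-1},{"travel":[0,0,0.6],"rotation":[0,0,0],"fingers":-1},{"travel":[0,0,0.6],"rotation":[0,0,0],"fingers":-1},{"travel":[0,0,0.5],"rotation":[0,0,0],"fingers":-1},{"travel":[0,0,0.4],"rotation":[0,0,0],"fingers":-1},{"travel":[0,0,0.17],"rotation":[0,0,0],"fingers":-1},{"travel":[0,0,0],"rotation":[0,0,0],"fingers":-1},{"travel":[0,0,0],"rotation":[0,0,0],"fingers":-1}]'
python3 -m crank '[{"travel":[0,0,0],"rotation":[0,0,0],"fingers":1},{"travel":[0,0,0],"rotation":[0,0,0],"fingers":1},{"travel":[0,0,0],"rotation":[0,0,0],"fingers":1},{"travel":[0,0,0],"rotation":[0,0,0],"fingers":1},{"travel":[0,0,0],"rotation":[0,0,0],"fingers":1},{"travel":[0,0,0],"rotation":[0,0,0],"fingers":1},{"travel":[0,0,0],"rotation":[0,0,0],"fingers":1},{"travel":[0,0,0],"rotation":[0,0,0],"fingers":1},{"travel":[0,0,0],"rotation":[0,0,0],"fingers":1},{"travel":[0,0,0],"rotation":[0,0,0],"fingers":1}]'
```

```text
t: 3.57
tcp_pos: [502.3, -10.2, 286.0]
orientation: [-3.142, 0.0, -0.164]
force: [0.3, -0.0, 1.5]
width: 85.2
t: 4.4
tcp_pos: [502.5, -10.8, 286.1]
orientation: [3.142, -0.0, -0.165]
force: [-0.8, 0.8, 5.8]
width: 23.1
```

```bash
python3 -m crank '[{"travel":[0,0,-0.1],"rotation":[0,0,0],"fingers":1},{"travel":[0,0,-0.2],"rotation":[0,0,0],"fingers":1},{"travel":[0,0,-0.3],"rotation":[0,0,0],"fingers":1},{"travel":[0,0,-0.4],"rotation":[0,0,0],"fingers":1},{"travel":[0,0,-0.4],"rotation":[0,0,0],"fingers":1},{"travel":[0,0,-0.4],"rotation":[0,0,0],"fingers":1},{"travel":[0,0,-0.2],"rotation":[0,0,0],"fingers":1},{"travel":[0,0,0],"rotation":[0,0,0],"fingers":1}]'
python3 - <<'E'
from h import *
cv2.imwrite("pics/s2.png",cv2.cvtColor(r.camera("scene"),cv2.COLOR_RGB2BGR)[120:300,200:460][:,:])
im=cv2.imread("pics/s2.png");cv2.imwrite("pics/s2.png",cv2.resize(im,None,fx=3,fy=3,interpolation=cv2.INTER_CUBIC))
E
```

```text
t: 5.07
tcp_pos: [503.0, -10.9, 347.4]
orientation: [-3.142, -0.003, -0.165]
force: [-0.1, -0.5, -1.9]
width: 23.0
```

View pics/s2.png

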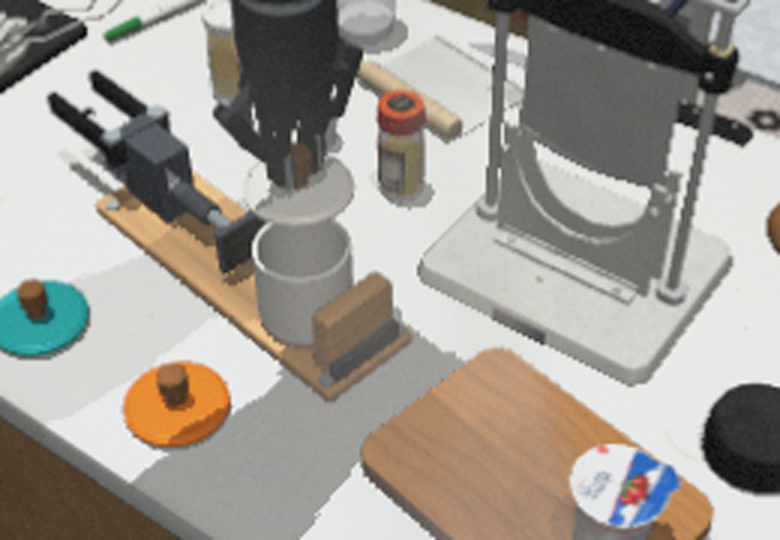

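The lid is gripped and level (knob at (302,165) in the crop), with the open crock below. Now to the board.

```bash
python3 -m crank '[{"travel":[0.02,0.3,0],"rotation":[0,0,0],"fingers":1},{"travel":[0.02,0.6,0],"rotation":[0,0,0],"fingers":1},{"travel":[0.02,0.8,0],"rotation":[0,0,0],"fingers":1},{"travel":[0.02,0.8,0],"rotation":[0,0,0],"fingers":1},{"travel":[0.02,0.8,0],"rotation":[0,0,0],"fingers":1},{"travel":[0.02,0.8,0],"rotation":[0,0,0],"fingers":1},{"travel":[0.02,0.8,0],"rotation":[0,0,0],"fingers":1},{"travel":[0.02,0.8,0],"rotation":[0,0,0],"fingers":1},{"travel":[0,0.57,0],"rotation":[0,0,0],"fingers":1},{"travel":[0,0.3,0],"rotation":[0,0,0],"fingers":1},{"travel":[0,0,0],"rotation":[0,0,0],"fingers":1}]'
python3 -m crank '[{"travel":[0,0,0.2],"rotation":[0,0,0],"fingers":1},{"travel":[0,0,0.4],"rotation":[0,0,0],"fingers":1},{"travel":[0,0,0.6],"rotation":[0,0,0],"fingers":1},{"travel":[0,0,0.7],"rotation":[0,0,0],"fingers":1},{"travel":[0,0,0.7],"rotation":[0,0,0],"fingers":1},{"travel":[0,0,0.6],"rotation":[0,0,0],"fingers":1},{"travel":[0,0,0.5],"rotation":[0,0,0],"fingers":1},{"travel":[0,0,0.3],"rotation":[0,0,0],"fingers":1},{"travel":[0,0,0.1],"rotation":[0,0,0],"fingers":1},{"travel":[0,0,0],"rotation":[0,0,0],"fingers":1},{"travel":[0,0,0],"rotation":[0,0,0],"fingers":1}]'
```

```text
t: 6.03
tcp_pos: [474.2, -207.7, 344.9]
orientation: [3.142, 0.001, -0.167]
force: [0.6, 0.8, -1.3]
width: 22.9
t: 6.95
tcp_pos: [475.1, -205.8, 223.1]
orientation: [3.141, -0.001, -0.165]
force: [-0.8, -0.2, -1.3]
width: 23.2
```

```bash
python3 -m crank '[{"travel":[0,0,0.07],"rotation":[0,0,0],"fingers":1},{"travel":[0,0,0.07],"rotation":[0,0,0],"fingers":1},{"travel":[0,0,0.07],"rotation":[0,0,0],"fingers":1},{"travel":[0,0,0.05],"rotation":[0,0,0],"fingers":1},{"travel":[0,0,0],"rotation":[0,0,0],"fingers":1}]'
python3 -m crank '[{"travel":[0,0,0.05],"rotation":[0,0,0],"fingers":1},{"travel":[0,0,0],"rotation":[0,0,0],"fingers":1}]'
python3 -m crank '[{"travel":[0,0,0.04],"rotation":[0,0,0],"fingers":1},{"travel":[0,0,0],"rotation":[0,0,0],"fingers":1}]'
```

```text
t: 7.37
tcp_pos: [474.7, -206.0, 214.6]
orientation: [-3.141, 0.0, -0.165]
force: [0.7, -0.1, -1.4]
width: 22.8
t: 7.53
tcp_pos: [474.8, -206.1, 213.6]
orientation: [3.141, -0.0, -0.165]
force: [-1.2, 0.6, 2.3]
width: 22.9
t: 7.7
tcp_pos: [474.8, -206.1, 213.5]
orientation: [3.141, -0.001, -0.165]
force: [-5.3, 2.9, 19.6]
width: 23.0
```

Contact at 213 mm, as predicted. I'll relieve the press slightly, open and rise.

```bash
python3 -m crank '[{"travel":[0,0,-0.04],"rotation":[0,0,0],"fingers":1},{"travel":[0,0,0],"rotation":[0,0,0],"fingers":1},{"travel":[0,0,0],"rotation":[0,0,0],"fingers":0.2},{"travel":[0,0,0],"rotation":[0,0,0],"fingers":-0.3},{"travel":[0,0,0],"rotation":[0,0,0],"fingers":-1},{"travel":[0,0,0],"rotation":[0,0,0],"fingers":-1},{"travel":[0,0,0],"rotation":[0,0,0],"fingers":-1},{"travel":[0,0,0],"rotation":[0,0,0],"fingers":-1},{"travel":[0,0,0],"rotation":[0,0,0],"fingers":-1},{"travel":[0,0,0],"rotation":[0,0,0],"fingers":-1}]'
python3 -m crank '[{"travel":[0,0,-0.3],"rotation":[0,0,0],"fingers":-1},{"travel":[0,0,-0.6],"rotation":[0,0,0],"fingers":-1},{"travel":[0,0,-0.8],"rotation":[0,0,0],"fingers":-1},{"travel":[0,0,-0.8],"rotation":[0,0,0],"fingers":-1},{"travel":[0,0,-0.8],"rotation":[0,0,0],"fingers":-1},{"travel":[0,0,-0.8],"rotation":[0,0,0],"fingers":-1},{"travel":[0,0,-0.3],"rotation":[0,0,0],"fingers":-1},{"travel":[0,0,0],"rotation":[0,0,0],"fingers":-1}]'
```

```text
t: 8.53
tcp_pos: [474.8, -206.0, 213.3]
orientation: [3.142, -0.0, -0.165]
force: [-0.7, 0.4, 0.4]
width: 85.4
t: 9.2
tcp_pos: [475.5, -206.4, 348.0]
orientation: [3.14, -0.004, -0.165]
force: [0.5, -1.4, 0.3]
width: 85.3
```

```bash
python3 -m crank '[{"travel":[0,-0.4,0],"rotation":[0,0,0],"fingers":-1},{"travel":[0,-0.8,0],"rotation":[0,0,0],"fingers":-1},{"travel":[0,-1,0],"rotation":[0,0,0],"fingers":-1},{"travel":[0,-1,0],"rotation":[0,0,0],"fingers":-1},{"travel":[0,-1,0],"rotation":[0,0,0],"fingers":-1},{"travel":[0,-1,0],"rotation":[0,0,0],"fingers":-1},{"travel":[0,-1,0],"rotation":[0,0,0],"fingers":-1},{"travel":[0,-1,0],"rotation":[0,0,0],"fingers":-1},{"travel":[0,-1,0],"rotation":[0,0,0],"fingers":-1},{"travel":[0,-1,0],"rotation":[0,0,0],"fingers":-1},{"travel":[0,-1,0],"rotation":[0,0,0],"fingers":-1},{"travel":[0,-1,0],"rotation":[0,0,0],"fingers":-1}]'
python3 -m crank '[{"travel":[0,-1,0],"rotation":[0,0,0],"fingers":-1},{"travel":[0,-1,0],"rotation":[0,0,0],"fingers":-1},{"travel":[0,-1,0],"rotation":[0,0,0],"fingers":-1},{"travel":[0,-1,0],"rotation":[0,0,0],"fingers":-1},{"travel":[0,-1,0],"rotation":[0,0,0],"fingers":-1},{"travel":[0,-0.5,0],"rotation":[0,0,0],"fingers":-1},{"travel":[0,-0.2,0],"rotation":[0,0,0],"fingers":-1},{"travel":[0,0,0],"rotation":[0,0,0],"fingers":-1},{"travel":[0,0,0],"rotation":[0,0,0],"fingers":-1}]'
python3 - <<'E'
from h import *
s=r.sense();print(s["tcp_pos"],s["orientation"])
w=r.camera("wrist")[:,:,::-1];t=r.camera("top")[150:300,220:460,::-1]
w=cv2.resize(np.ascontiguousarray(w[60:340,140:500]),None,fx=2,fy=2,interpolation=cv2.INTER_CUBIC)
cv2.imwrite("pics/w3.png",w)
cv2.imwrite("pics/t3.png",cv2.resize(np.ascontiguousarray(t),None,fx=3,fy=3,interpolation=cv2.INTER_CUBIC))
E
```

```text
t: 10.2
tcp_pos: [529.2, 127.5, 343.7]
orientation: [3.141, 0.003, -0.165]
force: [0.1, -0.1, 0.3]
width: 85.1
t: 10.95
tcp_pos: [557.6, 293.7, 344.2]
orientation: [3.14, 0.002, -0.165]
force: [-0.5, -0.2, 0.1]
width: 85.2
[557.56446456 293.74878069 344.18946246] [ 3.14023310e+00  1.64140552e-03 -1.64866642e-01]
```

View pics/w3.png

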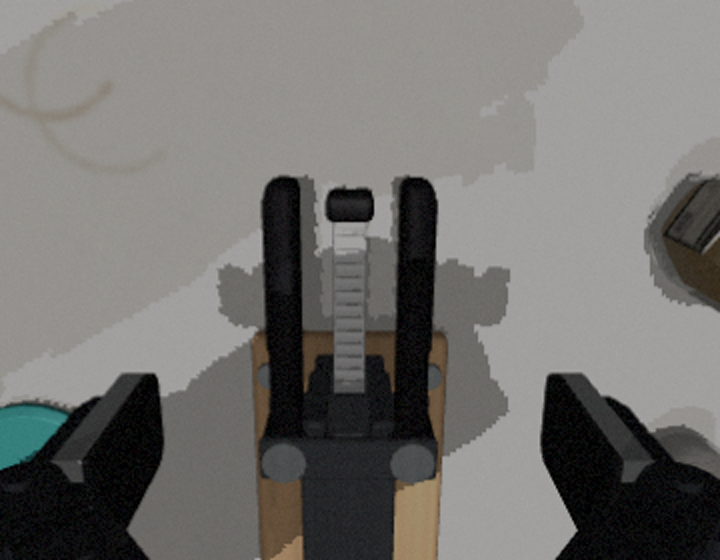

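View pics/t3.png

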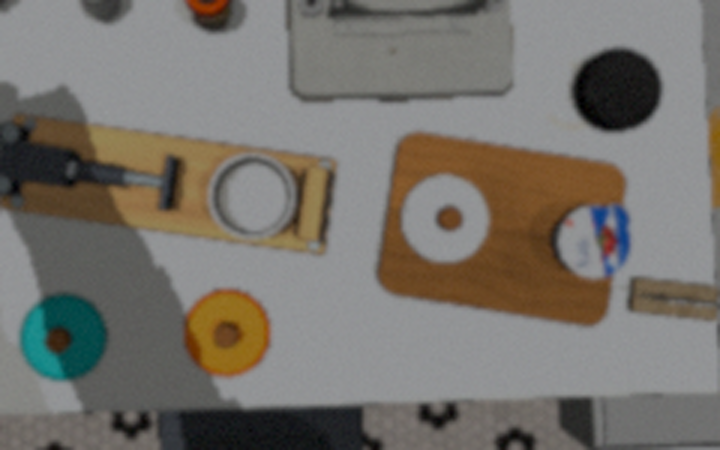

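Run:
```python
from h import *
np.set_printoptions(precision=1,suppress=True)
P=([557.56,293.75,344.19],[3.14023,.00164,-.16487])
W=lambda u,v:((u+.5)/2-.5+140,(v+.5)/2-.5+60)
T=lambda u,v:((u+.5)/3-.5+220,(v+.5)/3-.5+150)
e=[plane("wrist",W(*u),86,P) for u in((282,179),(418,179))];p=[plane("wrist",W(*u),92,P) for u in((283,462),(413,463))]
print(e,p);E=sum(e)/2;Q=sum(p)/2;y=(E-Q)[:2];y/=np.linalg.norm(y);print("yaw",-np.arctan2(y[0],y[1]),np.linalg.norm((E-Q)[:2]))
print("grip from end",E[:2]-33*y,"from pins",Q[:2]+75*y)
print("width",np.linalg.norm(plane("wrist",W(263,270),88,P)-plane("wrist",W(436,270),88,P)))
pf=plane("top",T(181,183),71);sf=plane("top",T(302,203),80);c=plane("top",T(253,197),99)
yy=np.array([.164,.986])
print("pad-stop",(pf-sf)[:2]@yy,"crock-stop",(c-sf)[:2]@yy,pf,sf,c)
```

```text
[array([539.1, 334.8,  86. ]), array([586.6, 326.8,  86. ])] [array([518.6, 226.3,  92. ]), array([568.9, 217.5,  92. ])]
yaw -0.1735461191278875 110.56919699462516
grip from end [557.2 298.3] from pins [556.7 295.8]
width 63.22279271554869
pad-stop 119.76946511021498 crock-stop 47.56279689538475 [517.5  57.1  71. ] [494.5 -60.6  80. ] [501.2 -13.5  99. ]
```

The lid stands on the free half of the board (t3 crop: lid at (445,218), knob at (449,218), tub untouched at (597,242)). Handles measure 63 mm across (62 expected) and grip ≈ (557,296.5). Pad-to-stop distance is 120 mm, less 84 for the crock, so ~36 mm of free travel. That means about 3 pumps plus a held 4th squeeze (50 − 36 ≈ 14 mm); I'll check as I go. Next I descend.

```bash
python3 -m crank '[{"travel":[0.02,-0.09,0.4],"rotation":[0,0,0],"fingers":-1},{"travel":[0,0,0.6],"rotation":[0,0,0],"fingers":-1},{"travel":[0,0,0.6],"rotation":[0,0,0],"fingers":-1},{"travel":[0,0,0.6],"rotation":[0,0,0],"fingers":-1},{"travel":[0,0,0.6],"rotation":[0,0,0],"fingers":-1},{"travel":[0,0,0.5],"rotation":[0,0,0],"fingers":-1},{"travel":[0,0,0.3],"rotation":[0,0,0],"fingers":-1},{"travel":[0,0,0.15],"rotation":[0,0,0],"fingers":-1},{"travel":[0,0,0],"rotation":[0,0,0],"fingers":-1},{"travel":[0,0,0],"rotation":[0,0,0],"fingers":-1}]'
python3 -m crank '[{"travel":[0,0,0],"rotation":[0,0,0],"fingers":1},{"travel":[0,0,0],"rotation":[0,0,0],"fingers":1},{"travel":[0,0,0],"rotation":[0,0,0],"fingers":1},{"travel":[0,0,0],"rotation":[0,0,0],"fingers":1},{"travel":[0,0,0],"rotation":[0,0,0],"fingers":1},{"travel":[0,0,0],"rotation":[0,0,0],"fingers":1},{"travel":[0,0,0],"rotation":[0,0,0],"fingers":1},{"travel":[0,0,0],"rotation":[0,0,0],"fingers":1},{"travel":[0,0,0],"rotation":[0,0,0],"fingers":1},{"travel":[0,0,0],"rotation":[0,0,0],"fingers":1}]'
```

```text
t: 11.88
tcp_pos: [559.4, 296.5, 233.2]
orientation: [-3.141, -0.0, -0.165]
force: [-0.6, 0.0, 0.2]
width: 85.3
t: 12.72
tcp_pos: [557.2, 297.2, 234.1]
orientation: [-3.141, 0.004, -0.164]
force: [-13.9, 1.7, 15.7]
width: 34.3
```

Squeezed fully (34 mm reading; readings run ~2 low). I'll re-centre −2 mm in x while releasing, then do the second squeeze and release.

```bash
python3 -m crank '[{"travel":[0,0,0],"rotation":[0,0,0],"fingers":-1},{"travel":[-0.06,0,0],"rotation":[0,0,0],"fingers":-1},{"travel":[0,0,0],"rotation":[0,0,0],"fingers":-1},{"travel":[0,0,0],"rotation":[0,0,0],"fingers":-1},{"travel":[0,0,0],"rotation":[0,0,0],"fingers":-1},{"travel":[0,0,0],"rotation":[0,0,0],"fingers":-1},{"travel":[0,0,0],"rotation":[0,0,0],"fingers":-1},{"travel":[0,0,0],"rotation":[0,0,0],"fingers":-1}]'
python3 -m crank '[{"travel":[0,0,0],"rotation":[0,0,0],"fingers":1},{"travel":[0,0,0],"rotation":[0,0,0],"fingers":1},{"travel":[0,0,0],"rotation":[0,0,0],"fingers":1},{"travel":[0,0,0],"rotation":[0,0,0],"fingers":1},{"travel":[0,0,0],"rotation":[0,0,0],"fingers":1},{"travel":[0,0,0],"rotation":[0,0,0],"fingers":1},{"travel":[0,0,0],"rotation":[0,0,0],"fingers":1},{"travel":[0,0,0],"rotation":[0,0,0],"fingers":1},{"travel":[0,0,0],"rotation":[0,0,0],"fingers":1}]'
python3 -m crank '[{"travel":[0,0,0],"rotation":[0,0,0],"fingers":-1},{"travel":[0,0,0],"rotation":[0,0,0],"fingers":-1},{"travel":[0,0,0],"rotation":[0,0,0],"fingers":-1},{"travel":[0,0,0],"rotation":[0,0,0],"fingers":-1},{"travel":[0,0,0],"rotation":[0,0,0],"fingers":-1},{"travel":[0,0,0],"rotation":[0,0,0],"fingers":-1},{"travel":[0,0,0],"rotation":[0,0,0],"fingers":-1},{"travel":[0,0,0],"rotation":[0,0,0],"fingers":-1}]'
python3 - <<'E'
from h import *
a=r.camera("top")[190:250,220:340,::-1];b=r.camera("scene")[150:250,220:345,::-1]
f=lambda x,k:cv2.resize(np.ascontiguousarray(x),None,fx=k,fy=k,interpolation=cv2.INTER_CUBIC)
a=f(a,5);b=f(b,4);b=cv2.copyMakeBorder(b,0,0,0,100,0)[130:400]
cv2.imwrite("pics/p2.png",np.vstack([a,b[:290]]));print(a.shape,b.shape)
E
```

```text
t: 13.38
tcp_pos: [557.6, 296.9, 232.8]
orientation: [-3.142, -0.0, -0.165]
force: [-0.9, -0.1, -0.5]
width: 85.1
t: 14.13
tcp_pos: [556.7, 297.2, 234.1]
orientation: [-3.141, 0.001, -0.165]
force: [-8.9, 0.5, 15.5]
width: 34.8
t: 14.8
tcp_pos: [557.5, 296.9, 232.8]
orientation: [3.142, -0.0, -0.165]
force: [-1.0, -1.2, -0.2]
width: 85.2
(300, 600, 3) (270, 600, 3)
```

View pics/p2.png

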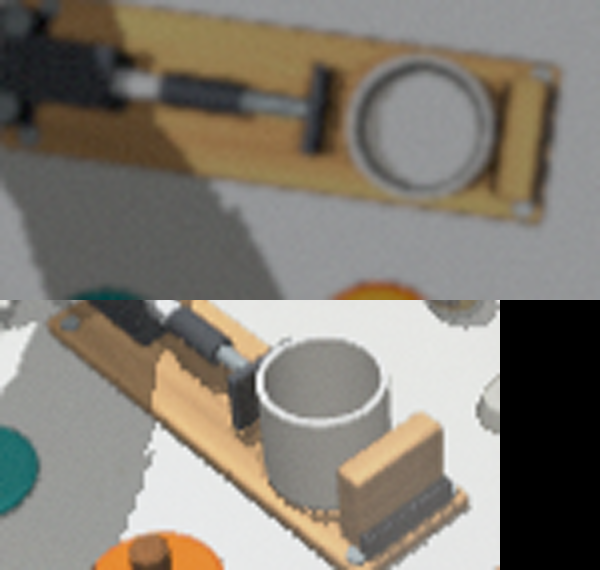

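```bash
cat > pad.py <<'E'
from h import *
import sys
im=cv2.cvtColor(r.camera("top"),cv2.COLOR_RGB2GRAY);cv2.imwrite(sys.argv[1],im)
K=6
def prof(g):
    # minimum-ish brightness profile along clamp axis, two strips across pad either side of stem, z=71
    p=r.camera_params("top");y=np.array([.164,.986]);x=np.array([.986,-.164]);o=np.array([498.5,-60.])
    out=[]
    for s in np.arange(20,150,0.5):
        v=[]
        for l in [*range(-22,-9,2),*range(10,23,2)]:
            q=np.array([*(o+y*s+x*(l)),71.])
            u,_=cv2.projectPoints(q[None],cv2.Rodrigues(np.array(p["R"]))[0],np.array(p["t"]),np.array(p["intrinsics"]),np.array(p["dist"]))
            v.append(cv2.getRectSubPix(g.astype(np.float32),(1,1),tuple(map(float,u[0,0])))[0,0])
        out.append(np.mean(v))
    return np.array(out)
S=np.arange(20,150,.5)
for n in["pics/top0.png",*sys.argv[1:]]:
    f=prof(cv2.imread(n,0));m=(S>70)&(S<140);i=np.argmin(np.where(m,f,999))
    w=m&(abs(S-S[i])<9);wt=np.clip(np.median(f[m])-f,0,None)*w
    print(n,"pad centre s",round((S*wt).sum()/wt.sum(),1),"min",round(f[i]),"profile",f[::8].round().astype(int).tolist())
E
python3 pad.py pics/tr2.png
```

```text
pics/top0.png pad centre s 127.1 min 26 profile [128, 129, 128, 127, 124, 118, 113, 108, 109, 115, 124, 128, 129, 129, 129, 129, 127, 123, 111, 99, 99, 104, 107, 104, 87, 61, 37, 27, 48, 66, 89, 103, 105]
pics/tr2.png pad centre s 106.0 min 37 profile [131, 140, 146, 148, 149, 149, 149, 149, 149, 148, 148, 143, 129, 110, 96, 92, 111, 123, 112, 89, 65, 42, 42, 65, 87, 110, 120, 122, 123, 122, 121, 119, 116]
```

```bash
python3 -m crank '[{"travel":[-0.03,0,0],"rotation":[0,0,0],"fingers":1},{"travel":[0,0,0],"rotation":[0,0,0],"fingers":1},{"travel":[0,0,0],"rotation":[0,0,0],"fingers":1},{"travel":[0,0,0],"rotation":[0,0,0],"fingers":1},{"travel":[0,0,0],"rotation":[0,0,0],"fingers":1},{"travel":[0,0,0],"rotation":[0,0,0],"fingers":1},{"travel":[0,0,0],"rotation":[0,0,0],"fingers":1},{"travel":[0,0,0],"rotation":[0,0,0],"fingers":1},{"travel":[0,0,0],"rotation":[0,0,0],"fingers":1},{"travel":[0,0,0],"rotation":[0,0,0],"fingers":1}]'
python3 -m crank '[{"travel":[0,0,0],"rotation":[0,0,0],"fingers":-1},{"travel":[0,0,0],"rotation":[0,0,0],"fingers":-1},{"travel":[0,0,0],"rotation":[0,0,0],"fingers":-1},{"travel":[0,0,0],"rotation":[0,0,0],"fingers":-1},{"travel":[0,0,0],"rotation":[0,0,0],"fingers":-1},{"travel":[0,0,0],"rotation":[0,0,0],"fingers":-1},{"travel":[0,0,0],"rotation":[0,0,0],"fingers":-1},{"travel":[0,0,0],"rotation":[0,0,0],"fingers":-1}]'
python3 pad.py pics/tr3.png
python3 -m crank '[{"travel":[0,0,0],"rotation":[0,0,0],"fingers":1},{"travel":[0,0,0],"rotation":[0,0,0],"fingers":1},{"travel":[0,0,0],"rotation":[0,0,0],"fingers":1},{"travel":[0,0,0],"rotation":[0,0,0],"fingers":1},{"travel":[0,0,0],"rotation":[0,0,0],"fingers":1},{"travel":[0,0,0],"rotation":[0,0,0],"fingers":1},{"travel":[0,0,0],"rotation":[0,0,0],"fingers":1},{"travel":[0,0,0],"rotation":[0,0,0],"fingers":1},{"travel":[0,0,0],"rotation":[0,0,0],"fingers":1},{"travel":[0,0,0],"rotation":[0,0,0],"fingers":1}]'
python3 pad.py pics/tr4.png
python3 - <<'E'
import cv2,numpy as np
cv2.imwrite("pics/cmp.png",np.vstack([cv2.resize(cv2.imread(f"pics/tr{i}.png")[192:238,225:335],None,fx=4,fy=4,interpolation=cv2.INTER_CUBIC) for i in(2,3,4)]))
E
```

```text
t: 15.78
tcp_pos: [556.4, 297.4, 234.5]
orientation: [-3.141, -0.001, -0.165]
force: [-5.1, -1.0, 14.6]
width: 34.5
t: 16.45
tcp_pos: [556.5, 297.1, 232.7]
orientation: [3.142, 0.0, -0.165]
force: [0.2, 0.0, -0.3]
width: 85.5
pics/top0.png pad centre s 127.1 min 26 profile [128, 129, 128, 127, 124, 118, 113, 108, 109, 115, 124, 128, 129, 129, 129, 129, 127, 123, 111, 99, 99, 104, 107, 104, 87, 61, 37, 27, 48, 66, 89, 103, 105]
pics/tr3.png pad centre s 96.0 min 42 profile [131, 140, 145, 148, 149, 149, 149, 149, 149, 149, 148, 144, 129, 110, 96, 92, 106, 100, 57, 44, 65, 87, 109, 120, 123, 122, 122, 122, 121, 119, 115, 111, 109]
t: 17.33
tcp_pos: [556.4, 297.3, 234.5]
orientation: [-3.141, -0.001, -0.165]
force: [-6.5, -0.9, 14.5]
width: 34.7
pics/top0.png pad centre s 127.1 min 26 profile [128, 129, 128, 127, 124, 118, 113, 108, 109, 115, 124, 128, 129, 129, 129, 129, 127, 123, 111, 99, 99, 104, 107, 104, 87, 61, 37, 27, 48, 66, 89, 103, 105]
pics/tr4.png pad centre s 88.9 min 63 profile [142, 146, 149, 149, 149, 149, 149, 149, 148, 147, 141, 127, 108, 94, 94, 108, 86, 63, 73, 97, 115, 121, 122, 122, 123, 120, 116, 112, 111, 111, 110, 109, 108]
```

View pics/cmp.png

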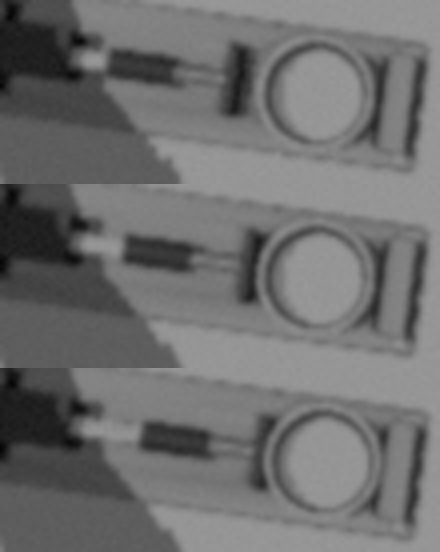

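Top view at 4th squeeze (rows: after pumps 2, 3, and during squeeze 4): the bar sleeve end is at (211,440), the pad back at (252,450) and the crock has slid ~5 mm to the stop. The stem has shortened only ~4 mm, so one more squeeze should give ~16 mm. I release, squeeze once more, and measure.

```bash
python3 -m crank '[{"travel":[0,0,0],"rotation":[0,0,0],"fingers":-1},{"travel":[0,0,0],"rotation":[0,0,0],"fingers":-1},{"travel":[0,0,0],"rotation":[0,0,0],"fingers":-1},{"travel":[0,0,0],"rotation":[0,0,0],"fingers":-1},{"travel":[0,0,0],"rotation":[0,0,0],"fingers":-1},{"travel":[0,0,0],"rotation":[0,0,0],"fingers":-1},{"travel":[0,0,0],"rotation":[0,0,0],"fingers":-1},{"travel":[0,0,0],"rotation":[0,0,0],"fingers":-1}]'
python3 pad.py pics/tr4o.png | tail -1 | cut -c1-50
python3 -m crank '[{"travel":[0,0,0],"rotation":[0,0,0],"fingers":1},{"travel":[0,0,0],"rotation":[0,0,0],"fingers":1},{"travel":[0,0,0],"rotation":[0,0,0],"fingers":1},{"travel":[0,0,0],"rotation":[0,0,0],"fingers":1},{"travel":[0,0,0],"rotation":[0,0,0],"fingers":1},{"travel":[0,0,0],"rotation":[0,0,0],"fingers":1},{"travel":[0,0,0],"rotation":[0,0,0],"fingers":1},{"travel":[0,0,0],"rotation":[0,0,0],"fingers":1},{"travel":[0,0,0],"rotation":[0,0,0],"fingers":1},{"travel":[0,0,0],"rotation":[0,0,0],"fingers":1},{"travel":[0,0,0],"rotation":[0,0,0],"fingers":1}]'
python3 pad.py pics/tr5.png| tail -1 | cut -c1-50
python3 - <<'E'
from h import *
c=lambda g,a,b,k:cv2.resize(np.ascontiguousarray(g[a[0]:a[1],b[0]:b[1]]),None,fx=k,fy=k,interpolation=cv2.INTER_CUBIC)
v=[c(cv2.imread(f"pics/{n}.png"),(192,238),(225,335),4) for n in("tr4","tr4o","tr5")]
s=r.camera("scene")[:,:,::-1]
cv2.imwrite("pics/fin.png",np.hstack([np.vstack(v),c(s,(140,324),(250,370),3)]))
E
```

```text
t: 18.05
tcp_pos: [556.5, 297.1, 232.7]
orientation: [3.142, 0.0, -0.165]
force: [0.0, 0.3, 0.3]
width: 85.2
pics/tr4o.png pad centre s 88.9 min 62 profile [14
t: 19.02
tcp_pos: [556.4, 297.5, 234.6]
orientation: [-3.14, -0.001, -0.165]
force: [-5.3, 0.8, 15.7]
width: 34.6
pics/tr5.png pad centre s 88.9 min 62 profile [141
```

View pics/fin.png

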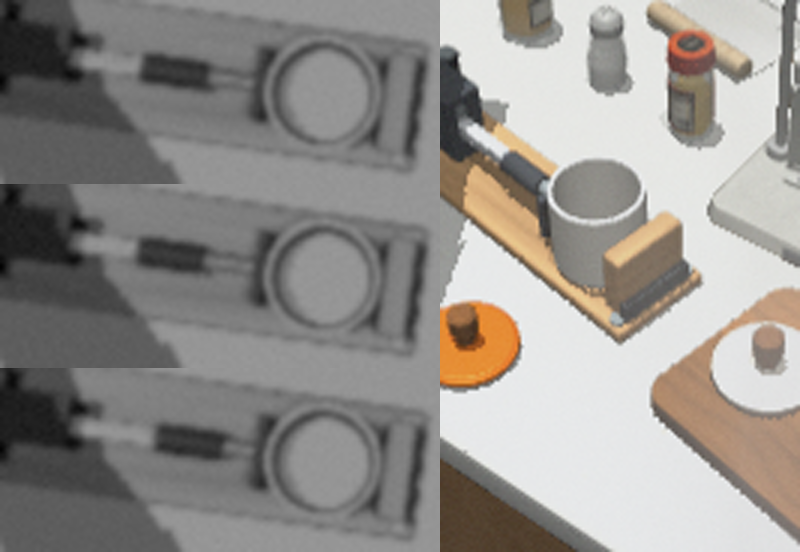

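Pad and crock did not move between squeeze 4 and 5 (pad centre s=88.9 each time), so the crock is against the stop. The stem shows 26 px against 46.5 px free, i.e. pad pressed back ≈15 mm, which is in range. The lid is flat on the board and the gripper is still squeezing at 34.6 mm. Handing in.

```bash
python3 -c "
from cell import r
print(r.close_job(), r.sense()['width'], r.sense()['t'])"
```

```text
the job is handed in; nothing more can be done
the job is handed in; nothing more can be done
```

I lifted the lid off by its knob, set it flat on the free half of the board and let it go. I then pumped the handles four times and handed the job in holding a fifth squeeze, at about 19 s.

**Last checks:**
- **Lid:** it stands flat on the board, not held. The tub, jars and look-alike lids in view look untouched.
- **Crock:** it looks upright. The pad and crock did not move between squeezes 4 and 5, so the crock is against the stop block.
- **Pad:** the jaw stem shortened by about 15 mm, as seen in the top camera, within the wanted 10 to 25 mm.
- **Gripper:** it was still squeezing, with a reading of 34.6 mm. That is about 2 mm under the 37 mm given for fully squeezed, and the knob grip also read about 2 mm low.

**What disagreed:**
- My first estimate was four squeezes, but the camera showed only about 4 mm of pad compression at the fourth, so I made a fifth.
- Knob height came out at about 126 mm from the cameras against the 129 mm worked out from the sizes given. I used the 129 mm, and the lid touched down where that predicted.
- A sideways force of about 5 N from slight off-centring of the grip remained at the end.

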